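# Start the pan cooking on the hob

## Robot

A 6-joint arm with a two-finger parallel gripper is mounted at the origin on the work surface. World frame = base frame: x ahead of the robot, y to its left, z up, the work surface at z = 0. Lengths are in m, angles in rad, forces in N, time in s.
With the tool pointing down it reaches from about 0.35 to 0.975 m from the base axis. Payload 4.9 kg.
Tool frame: the origin (TCP) lies between the finger pads; the fingertips stand 19 mm ahead of it and the grasp point (between the pads) is the TCP; z points along the fingers, y is the line along which they close (so a half turn about z gives the same grasp; the last joint's range is limited). The gripper opens to 85 mm and grips with 20 to 120 N. Pads are 22 mm wide; open, the fingers measure 114 mm over their backs; the gripper's body (76 mm by 85 mm) begins 54 mm behind the grasp point. The pads swing forward as they close: fully open they stand 13 mm farther back than shut.
Start: joints at [-1.468, 0.053, 1.613, -0, 1.476, -0.119], TCP at [0.137, -0.61, 0.25] pointing down, gripper open.
Joint ranges: [-3.01, 3.01], [-1.01, 2.22], [0.06, 2.58], [-1.02, 4.17], [0.09, 2.62], [-3.14, 3.14]. Speed limits (rad/s): [2.57, 2.57, 3.14, 3.14, 3.14, 3.14].

## Interface

Orientations are given as a rotation vector (axis times angle).
In Python, from station import ctrl gives the robot as it stands. The module is installed in compiled form; this text tells all that it offers.
- The arm moves only by the tool servo_tool, never from a script. Its argument "increments" is a list that holds one entry, the list of rows, each a list of 5 numbers: the finger opening in cm, from 0 to 8.54, then the shift along the tool's x, y, z in cm, then the turn about the tool's z in degrees. A call has 1 to 5 rows; each row is the pose to reach, as a shift and turn from the pose commanded when the call began, along the tool's axes at that moment; what a row does not reach only later rows make up. A row lasts 1/10 s, in which the tool goes at most 50 mm and 8.59 degrees, less where a joint would pass 70% of its speed; a pose out of reach is approached as far as the arm can. A call with a gripper value outside its range is refused whole. The fingers move at their own pace and stop on an object; "newtons" is the grip in N (left out, the last holds). Time passes only in rows, so rows that repeat a pose let the fingers close. It gives the time, the measured TCP pose, the force, the opening and the grip force at its end, in the units of the state.
- ctrl.get_obs(): the state, without advancing time (a new reading comes with each control period).
- ctrl.get_image(name): name is "scene" or "top" or "wrist"; returns a dict with "img" (400x640x3 uint8, red, green, blue), "fx", "fy", "cx", "cy" (pixels), "rvec" (rotation vector, rad) and "tvec" (3), from world to camera coordinates, as OpenCV has them; the wrist camera has in their place "mount" (4x4, takes a point from camera to tool coordinates, whose origin is the TCP and whose axes are the flange's). Camera axes: x right, y down, z forward; pixel columns grow to the right and rows downward; lengths in m; the calibration is good to about 2 mm. The wrist camera is an equidistant fisheye: a pixel r from the principal point sees the ray r / f radians off the axis. A picture is of the moment at which its call begins: read the wrist's pose just before it. There is no depth.
- ctrl.finish_job(): hands the job in; it is judged then, once.
The state is a dict: "t": time; "q": joint angles; "dq": joint speeds; "effort": joint torques, N m; "tool_pos": TCP position; "tool_rot": TCP orientation; "contact_force": force on the tool from outside, world axes, zero at the start; "wrist_torque": the same for the moment, N m; "opening": finger opening in m; "grip_force": force on a finger pad.
Only numpy, scipy, OpenCV 4.12 (cv2) and the standard library are available. Lean on these libraries where they do the work, as an engineer would, in place of code of your own. Each camera call takes 0.05 s, during which the arm holds its last target. There are 200 camera calls.

## Task

Start the pan cooking: first switch the hob on by pushing the green-marked end of its white rocker fully down, then push the orange heat key fully down so that it stays down, and last press the red button on the round kitchen timer right in, keep it in for about half a second and let it spring back. Keep to that order, and leave the black and blue keys up. Nothing is to be picked up or shoved about: the timer, pan, mug, jar and bowl stay standing where they are.

Things in the scene. Friction and masses are not known exactly. Their poses are not given: they have to be found in the camera images.
- hob: Portable induction hob, fixed: black slab 340 (x) by 300 (y) by 60 mm high. Origin at the centre of its underside; x points from the control edge (near the robot) to the far edge, z up. Its four controls stand in a row along its y axis, 120 mm from the origin towards -x, 62 mm apart; which is in which place varies. The pan stands on its far part.
- rocker_on_end (a point): Green-barred end of the white rocker: a paddle 64 (hob x) by 34 (hob y) by 8 mm on a 10 mm high steel surround, pivoting at its middle 82 mm above the worktop. This point is on its top face at the bar, 22 mm from the pivot towards the hob's -x (robot) edge, and moves with it: 90 mm above the worktop when off, 82 mm when on. Press here, straight down; it has a stop.
- rocker (a joint): Rocker angle, rad: 0 = off, green end up; 0.4 = on, green end fully down. Has no spring: friction of 0.04 N m (1 to 4 N at the fingertip) holds it wherever it is left.
- key_orange_top (a point): The orange heat key: a round orange cap, 32 mm across, standing 14 mm proud of a 46 mm square, 10 mm high steel surround. This point is the middle of its top face and moves with it; 84 mm above the worktop while up. z is up.
- key_orange (a joint): How far the orange key is pushed in, m: 0 = up, 0.008 = fully down. It resists with a steady 3 N of friction, has no spring, and stays wherever it is left. The one to push.
- key_black_top (a point): The black heat key: a round black cap, 32 mm across, standing 14 mm proud of a 46 mm square, 10 mm high steel surround. This point is the middle of its top face and moves with it; 84 mm above the worktop while up. z is up.
- key_black (a joint): How far the black key is pushed in, m: 0 = up, 0.008 = fully down. It resists with a steady 3 N of friction, has no spring, and stays wherever it is left. To be left up.
- key_blue_top (a point): The blue heat key: a round blue cap, 32 mm across, standing 14 mm proud of a 46 mm square, 10 mm high steel surround. This point is the middle of its top face and moves with it; 84 mm above the worktop while up. z is up.
- key_blue (a joint): How far the blue key is pushed in, m: 0 = up, 0.008 = fully down. It resists with a steady 3 N of friction, has no spring, and stays wherever it is left. To be left up.
- timer: Loose kitchen timer on the worktop beside the hob, left or right of its control edge: a white disc 76 mm across and 28 mm high, about 0.35 kg, red button in the middle of its top. Origin at the centre of its underside, z up.
- timer_button_top (a point): Middle of the top face of the timer's red button: a cap 30 mm across standing 11 mm proud of the timer; 39 mm above the worktop while out. Moves with the button.
- timer_button (a joint): How far the timer's button is pressed, m: 0 = out, 0.006 = right in. Sprung: begins to move at about 1.2 N, right in at about 4 N, and returns when let go.
- pan: Steel pan on the hob, about 170 mm across and 70 mm high, with two small black loop handles, standing loose. Origin at the centre of its underside (60 mm above the worktop).
- mug: White ceramic mug, 76 mm across and 85 mm high, loose on the worktop on the other side of the hob from the timer. Origin at the centre of its underside; handle towards its +y.
- jar: Amber jar with a wooden cap, 64 mm across and 100 mm high, loose on the worktop left of the hob. Origin at the centre of its underside.
- bowl: Blue bowl, 110 mm across and 50 mm high, loose on the worktop right of the hob. Origin at the centre of its underside.
Things that resemble listed ones, but are neither listed nor needed, are in the scene too. What is meant by the mug is not pink, and is the smaller of those in its own colour. Several things have the shape of the timer; the one meant has the colours described above.

How it is judged:
On the way, in this order (a step that is already met when the one before it is completed fails the run):
1. the rocker is on: green end fully down (value of joint rocker above 0.34 rad), for 0.1 s.
2. the orange key is fully down (value of joint key_orange above 0.006 m), for 0.1 s.
3. the timer's red button is held right in (over 4 mm for 0.2 s) (value of joint timer_button above 0.004 m), for 0.2 s.
4. the timer's button is let go (value of joint timer_button below 0.0015 m), for 0.1 s.
At the end, for the whole second after the job is handed in: The rocker is on (over 0.34 rad of 0.4), the orange key is down (over 6 mm of 8), the black and blue keys are up (under 3 mm), the timer's button is out again (under 1.5 mm), and timer, pan, mug, jar and bowl stand upright (within 0.15 rad) and still within 20 mm of where they began (value of joint rocker above 0.34 rad and value of joint key_orange above 0.006 m and value of joint each of key_black, key_blue below 0.003 m and value of joint timer_button below 0.0015 m and distance of each of timer, pan, mug, jar, bowl from where it was at the start of the episode below 0.02 m and angle between each of timer, pan, mug, jar, bowl's own z axis and vertical below 0.15 rad and linear speed of each of timer, pan, mug, jar, bowl below 0.02 m/s); the robot touches nothing.
It fails at once if the orange key is pushed before the hob is switched on (value of joint key_orange above 0.003 m and value of joint rocker below 0.3 rad).
It fails at once if the timer's button is pressed before the orange key is down (value of joint timer_button above 0.003 m and value of joint key_orange below 0.005 m).
It fails at once if the black or the blue key is pushed (value of joint any of key_black, key_blue above 0.003 m).
It fails at once if the timer is lifted, tipped or shoved more than 20 mm (height (world z) of timer above 0.01 m or angle between timer's own z axis and vertical above 0.3 rad or distance of timer from where it was at the start of the episode above 0.02 m).
It fails at once if the pan, mug, jar or bowl is lifted, tipped or shoved more than 20 mm (distance of any of pan, mug, jar, bowl from where it was at the start of the episode above 0.02 m or angle between any of pan, mug, jar, bowl's own z axis and vertical above 0.3 rad).
It also fails if it takes over 40 s, if anything falls off the work surface, if the arm or the gripper's body presses on something with over 40 N, if the wrist force passes 120 N, or if a joint passes its speed limit or range.

## Working session

There is one attempt and no reset: what is moved stays moved. The work goes in short steps, Python scripts to look and compute and a tool call to move; the robot and the scene stay as the last step left them, time stands still between calls to the robot, and variables do not carry over. Pictures are saved under pics/ and viewed, at most 10 in all, crops included, and the job is handed in when it is done.

Besides the shell and the picture viewer there is one more tool, called after "Emit:" as a command line: name --argument value ..., lists and objects as JSON in quotes. servo_tool: Moves the arm, as the interface text tells. Its arguments: {"type":"object","properties":{"increments":{"type":"array"},"newtons":{"type":"number"}},"required":["increments"]}

```bash
mkdir -p pics; python3 - <<'E'
from station import ctrl
import cv2
o=ctrl.get_obs(); print({k:o[k] for k in('t','tool_pos','tool_rot','opening','contact_force')})
for n in('scene','top'):
    d=ctrl.get_image(n); cv2.imwrite(f'pics/{n}0.png',d['img'][:,:,::-1]); print(n,d['fx'],d['cx'],d['cy'],d['rvec'],d['tvec'])
E
```

```text
{'t': 0.0, 'tool_pos': array([ 0.13741109, -0.60908844,  0.24902967]), 'tool_rot': array([-3.12018845e+00, -3.47448466e-01, -1.51391860e-05]), 'opening': 0.08538489939977481, 'contact_force': array([-0.02655087, -0.33265937, -0.25609058])}
scene 453.6811333444448 316.8456815260389 203.9067791010459 [ 0.71366073  2.61214211 -1.07957951] [ 0.45268319 -0.10284754  1.37220149]
top 436.4096512244007 317.3986508580346 193.9657991238786 [ 2.15295354 -2.16064271  0.11702791] [-0.02487534  0.50391694  1.17974128]
```

View pics/top0.png

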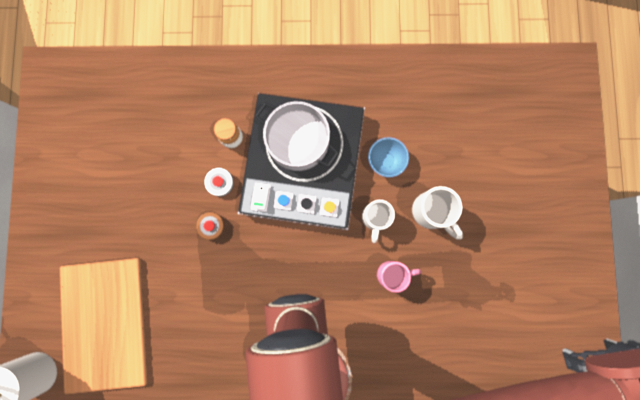

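View pics/scene0.png

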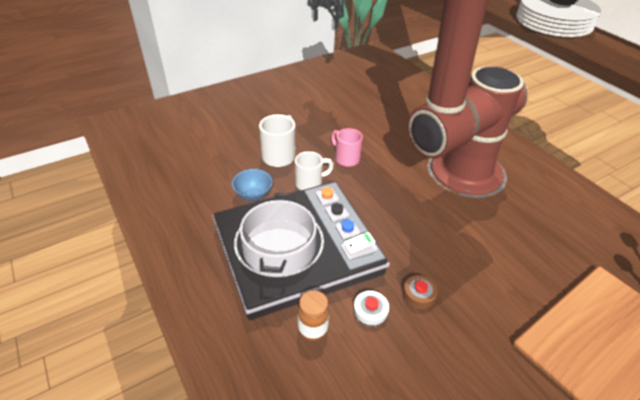

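The top view shows the controls left to right: rocker (260,197) with its green bar at (259,205), blue (284,201), black (307,204) and orange (330,208). The white timer with the red button is at (218,182), and a brown lookalike is at (210,226). The scene view agrees: rocker nearest the timer, red button at (372,303).

```bash
cat >h.py <<'E'
import cv2,numpy as np
from station import ctrl
def ray(d,u,z):
    R=cv2.Rodrigues(np.array(d['rvec'],float))[0]; t=np.array(d['tvec'],float).ravel()
    c=-R.T@t; v=R.T@np.array([(u[0]-d['cx'])/d['fx'],(u[1]-d['cy'])/d['fy'],1])
    return c+v*(z-c[2])/v[2]
H={'green':(45,85,80),'orange':(12,28,130),'blue':(100,125,120),'red':(0,6,140)}
def cen(img,col,box):
    x0,y0,x1,y1=box; h=cv2.cvtColor(img[y0:y1,x0:x1],cv2.COLOR_RGB2HSV)
    lo,hi,s=H[col]; m=cv2.inRange(h,(lo,s,60),(hi,255,255))
    if col=='red': m|=cv2.inRange(h,(172,s,60),(180,255,255))
    n,l,st,c=cv2.connectedComponentsWithStats(m); i=1+np.argmax(st[1:,4])
    return c[i]+[x0,y0],st[i,4]
def delta(o,p):
    R=cv2.Rodrigues(np.array(o['tool_rot']))[0]; return R.T@(np.array(p)-o['tool_pos'])*100
E
python3 - <<'E'
from h import *
B={'top':{'green':(240,180,275,215),'blue':(272,190,295,212),'orange':(318,196,343,220),'red':(205,168,232,195)},
'scene':{'green':(355,225,380,250),'blue':(335,215,360,238),'orange':(315,183,340,203),'red':(355,290,388,318)}}
Z={'green':.09,'blue':.084,'orange':.084,'red':.039}
for n in B:
    d=ctrl.get_image(n)
    for c in Z:
        u,a=cen(d['img'],c,B[n][c]); print(n,c,u.round(1),a,ray(d,u,Z[c]).round(4))
E
```

```text
top green [258.  203.8] 18 [0.4712 0.1289 0.09  ]
top blue [283.3 199.9] 83 [0.4819 0.063  0.084 ]
top orange [329.3 206.5] 77 [ 0.4641 -0.0585  0.084 ]
top red [217.7 181.1] 71 [0.5398 0.2488 0.039 ]
scene green [367.4 237.7] 19 [0.4728 0.1302 0.09  ]
scene blue [347.2 225.3] 112 [0.4883 0.0702 0.084 ]
scene orange [326.9 192.5] 79 [ 0.4697 -0.0512  0.084 ]
scene red [371.4 303.1] 125 [0.5447 0.2543 0.039 ]
```

Emit:
servo_tool --increments '[[[0, 22.4, -10.9, 0, 21], [0, 22.4, -10.9, 0, 21], [0, 22.4, -10.9, 0, 21], [0, 22.4, -10.9, 0, 21], [0, 22.4, -10.9, 0, 21]]]' --newtons 40

```text
t: 0.7
tool_pos: [0.3328, -0.4528, 0.2502]
tool_rot: [-3.133, 0.228, -0.0]
contact_force: [1.6, 0.1, 0.2]
opening: 0.0121
grip_force: 0.0
```

Emit:
servo_tool --increments '[[[0, 2.1, -25, 0, 0], [0, 2.1, -25, 0, 0], [0, 2.1, -25, 0, 0], [0, 2.1, -25, 0, 0], [0, 2.1, -25, 0, 0]]]'

```text
t: 1.2
tool_pos: [0.3882, -0.2089, 0.2502]
tool_rot: [3.133, -0.228, 0.001]
contact_force: [0.2, -0.3, 0.6]
opening: 0.0003
grip_force: 0.0
```

Emit:
servo_tool --increments '[[[0, 2.1, -25, 0, 0], [0, 2.1, -25, 0, 0], [0, 2.1, -25, 0, 0], [0, 2.1, -25, 0, 0], [0, 2.1, -25, 0, 0]]]'

```text
t: 1.7
tool_pos: [0.4449, 0.0348, 0.2505]
tool_rot: [3.133, -0.227, 0.002]
contact_force: [1.8, -0.5, -0.1]
opening: 0.0004
grip_force: 0.0
```

```bash
python3 - <<'E'
from h import *
o=ctrl.get_obs(); print(o['t'],o['tool_pos'],o['tool_rot'],o['opening'],o['contact_force'])
print(delta(o,[.471,.131,.130]).round(2))
E
```

```text
1.7 [0.44486103 0.03475341 0.25046343] [ 3.13323592e+00 -2.27029365e-01  1.68489231e-03] 0.0003506151097153875 [ 1.77932035 -0.45457966 -0.14935637]
[ 1.19 -9.9  12.05]
```

Emit:
servo_tool --increments '[[[0, 1.2, -5, 0, 0], [0, 1.2, -9.9, 1, 0], [0, 1.2, -9.9, 6, 0], [0, 1.2, -9.9, 11, 0], [0, 1.2, -9.9, 11, 0]]]'

```text
t: 2.2
tool_pos: [0.4651, 0.1288, 0.1322]
tool_rot: [3.13, -0.225, -0.025]
contact_force: [-1.3, 0.0, -1.1]
opening: 0.0002
grip_force: 0.0
```

```bash
python3 - <<'E'
from h import *
o=ctrl.get_obs(); print(o['t'],o['tool_pos'],o['contact_force']); print(delta(o,[.471,.131,.11]).round(2))
d=ctrl.get_image('wrist'); a=d['img']; s=ctrl.get_image('scene')['img'][150:350,250:450]
s=cv2.resize(s,(400,400)); a=cv2.resize(a,(400,250)); 
cv2.imwrite('pics/w1.png',np.vstack([s,a])[:,:,::-1][:600]); print(d['fx'],d['mount'])
E
```

```text
2.2 [0.46506576 0.12878222 0.13217365] [-1.26644313  0.03584457 -1.14311175]
[ 0.59 -0.31  2.21]
309.70691628693146 [[ 6.65352674e-04 -9.55485903e-01 -2.95036008e-01  7.64882238e-02]
 [ 9.99999469e-01  4.03542340e-04  9.48268333e-04  3.71524361e-05]
 [-7.86997504e-04 -2.95036482e-01  9.55485664e-01 -1.23036081e-01]
 [ 0.00000000e+00  0.00000000e+00  0.00000000e+00  1.00000000e+00]]
```

```bash
python3 -c "
import cv2;a=cv2.imread('pics/w1.png');print(a.shape)"
```

```text
(600, 400, 3)
```

View pics/w1.png

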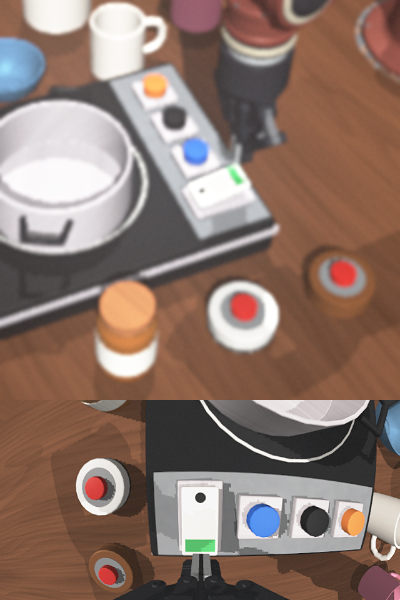

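The wrist view (lower part) shows the shut fingertips at (202,555), right at the green bar (200,546) and centred on the rocker's width. The scene crop shows the tips hovering over the green end. I'll refine the targets from the wrist camera now that it has settled.

```bash
cat >>h.py <<'E'
def wray(d,o,u,z):
    w=np.array([u[0]-d['cx'],u[1]-d['cy']]); r=np.hypot(*w); th=r/d['fx']
    v=np.r_[np.sin(th)*w/r,np.cos(th)]; M=np.array(d['mount']); R=cv2.Rodrigues(np.array(o['tool_rot']))[0]
    c=R@M[:3,3]+o['tool_pos']; v=R@M[:3,:3]@v
    return c+v*(z-c[2])/v[2]
def wlook(B):
    ctrl.get_image('wrist'); o=ctrl.get_obs(); d=ctrl.get_image('wrist')
    print(o['t'],o['tool_pos'],o['tool_rot'],o['contact_force'],d['cx'],d['cy'])
    for c,(b,z) in B.items():
        u,a=cen(d['img'],c,b); p=wray(d,o,u,z); print(c,u.round(1),a,p.round(4),delta(o,p).round(2))
E
python3 - <<'E'
from h import *
wlook({'green':((280,215,360,260),.09),'blue':((380,155,460,225),.084),'orange':((530,160,590,225),.084),'red':((120,105,180,170),.039)})
E
```

```text
2.35 [0.47225069 0.12876899 0.14243299] [-3.13282537  0.22791944 -0.00393874] [0.06290476 0.4698958  0.9675434 ] 321.27424307611676 203.49243616863998
green [321.5 237.6] 732 [0.4726 0.1284 0.09  ] [0.03 0.04 5.24]
blue [416.3 199.9] 1902 [0.4863 0.0659 0.084 ] [2.29 6.02 5.84]
orange [559.6 202.6] 794 [ 0.4668 -0.0564  0.084 ] [ 2.13 18.41  5.84]
red [162.9 149.7] 959 [0.5419 0.2468 0.039 ] [  5.16 -12.68  10.36]
```

Emit:
servo_tool --increments '[[[0, -0.2, 0, 2.0, 0], [0, -0.2, 0, 3.0, 0], [0, -0.2, 0, 3.4, 0], [0, -0.2, 0, 3.7, 0], [0, -0.2, 0, 3.7, 0]]]'

```text
t: 2.9
tool_pos: [0.4697, 0.1291, 0.1041]
tool_rot: [-3.133, 0.227, -0.002]
contact_force: [-0.1, 0.7, 0.4]
opening: 0.0004
grip_force: 0.4
```

Emit:
servo_tool --increments '[[[0, 0, 0, 0.2, 0], [0, 0, 0, 0.4, 0], [0, 0, 0, 0.5, 0], [0, 0, 0, 0.5, 0]]]'

```text
t: 3.3
tool_pos: [0.4697, 0.1292, 0.1015]
tool_rot: [3.133, -0.227, -0.001]
contact_force: [-11.5, -1.0, 19.7]
opening: -0.0001
grip_force: 10.3
```

Emit:
servo_tool --increments '[[[0, 0, 0, 0, 0], [0, 0, 0, -2, 0], [0, 0, 0, -5, 0], [0, 0, 0, -5, 0]]]'

```text
t: 3.7
tool_pos: [0.4722, 0.1296, 0.153]
tool_rot: [-3.132, 0.227, -0.015]
contact_force: [0.5, 1.0, -0.2]
opening: -0.0
grip_force: 0.0
```

```bash
python3 - <<'E'
from h import *
wlook({'green':((280,190,360,260),.082),'orange':((500,140,600,235),.084)})
a=ctrl.get_image('wrist')['img'][100:280,220:600]; s=ctrl.get_image('scene')['img'][150:300,280:470]
cv2.imwrite('pics/w2.png',np.vstack([cv2.resize(a,(380,180)),cv2.resize(s,(380,300))])[:,:,::-1])
E
```

```text
3.75 [0.47105967 0.12940472 0.15090502] [-3.13226374  0.22698467 -0.00942044] [-0.32472969  0.12755776  0.11599209] 321.27424307611676 203.49243616863998
green [322.8 229.3] 566 [0.4705 0.1283 0.082 ] [-0.08  0.12  6.89]
orange [553.1 198.8] 782 [ 0.4666 -0.0555  0.084 ] [ 2.19 18.38  6.68]
```

View pics/w2.png

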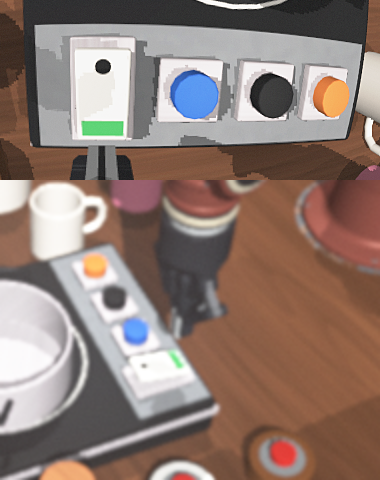

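The green end is now tilted down with the far end raised, and 20 N at 82 mm means it reached its stop. Orange key: wrist crop (330,97), offset 2.2 / 18.4 cm.

Emit:
servo_tool --increments '[[[0, 0.6, 5, 0, 0], [0, 1.2, 10, 0, 0], [0, 1.8, 15, 0, 0], [0, 2.2, 18.4, 0, 0], [0, 2.2, 18.4, 0, 0]]]'

```text
t: 4.4
tool_pos: [0.4635, -0.0594, 0.147]
tool_rot: [3.132, -0.236, -0.003]
contact_force: [-0.3, -0.3, -0.3]
opening: 0.0003
grip_force: 0.0
```

```bash
python3 - <<'E'
from h import *
ctrl.get_image('wrist');wlook({'orange':((270,160,370,260),.084)})
E
```

```text
4.5 [ 0.46357881 -0.05638843  0.14696967] [-3.13213847  0.23024442  0.0034907 ] [ 0.99463283  1.42990918 -0.83882468] 321.27424307611676 203.49243616863998
orange [323.7 225.7] 1558 [ 0.4672 -0.0587  0.084 ] [0.41 0.18 6.3 ]
```

Emit:
servo_tool --increments '[[[0, 0.3, 0.1, 2, 0], [0, 0.3, 0.1, 3.8, 0], [0, 0.3, 0.1, 4.4, 0], [0, 0.3, 0.1, 4.8, 0], [0, 0.3, 0.1, 5.2, 0]]]'

```text
t: 5.05
tool_pos: [0.4675, -0.0568, 0.0968]
tool_rot: [-3.133, 0.225, -0.001]
contact_force: [-2.0, 1.2, 3.4]
opening: -0.0001
grip_force: 1.5
```

Emit:
servo_tool --increments '[[[0, 0, 0, 0.1, 0], [0, 0, 0, 0.2, 0], [0, 0, 0, 0.2, 0]]]'

```text
t: 5.35
tool_pos: [0.4678, -0.0576, 0.095]
tool_rot: [3.133, -0.227, 0.003]
contact_force: [-0.2, 1.9, 2.8]
opening: 0.0001
grip_force: 1.4
```

Emit:
servo_tool --increments '[[[0, 0, 0, 0.1, 0], [0, 0, 0, 0.2, 0], [0, 0, 0, 0.2, 0]]]'

```text
t: 5.65
tool_pos: [0.468, -0.0576, 0.0947]
tool_rot: [-3.133, 0.227, -0.001]
contact_force: [-6.0, 3.1, 13.1]
opening: -0.0001
grip_force: 6.9
```

Emit:
servo_tool --increments '[[[0, 0, 0, 0, 0], [0, 0, 0, -2, 0], [0, 0, 0, -6, 0], [0, 0, 0, -7, 0], [0, 0, 0, -7, 0]]]'

```text
t: 6.15
tool_pos: [0.4687, -0.0582, 0.1647]
tool_rot: [3.132, -0.227, 0.008]
contact_force: [0.7, 0.1, 0.7]
opening: -0.0001
grip_force: 0.0
```

```bash
python3 - <<'E'
from h import *
wlook({'orange':((270,160,370,260),.076)})
o=ctrl.get_obs(); print(delta(o,[.542,.249,.12]).round(2))
E
```

```text
6.2 [ 0.46753766 -0.0578628   0.16266567] [ 3.13258316e+00 -2.27417258e-01  2.71438581e-03] [ 0.27622661 -1.81824985 -0.71271055] 321.27424307611676 203.49243616863998
orange [322.4 220.9] 1286 [ 0.4661 -0.0588  0.076 ] [-0.14  0.11  8.67]
[  3.03 -31.42   4.12]
```

Emit:
servo_tool --increments '[[[0, 0.5, -5, 0, 0], [0, 1, -10, 0, 0], [0, 1.5, -15, 0, 0], [0, 2, -20, 0, 0], [0, 2.4, -25, 0, 0]]]'

```text
t: 6.75
tool_pos: [0.5257, 0.187, 0.1597]
tool_rot: [3.132, -0.227, -0.005]
contact_force: [0.8, -2.1, 0.0]
opening: 0.0001
grip_force: 0.0
```

Emit:
servo_tool --increments '[[[0, 0.4, -4, 0, 0], [0, 0.6, -6.4, 0, 0], [0, 0.6, -6.4, 1.5, 0], [0, 0.6, -6.4, 3, 0], [0, 0.6, -6.4, 3, 0]]]'

```text
t: 7.25
tool_pos: [0.5387, 0.2458, 0.1268]
tool_rot: [3.13, -0.228, -0.013]
contact_force: [-0.8, -0.4, -0.4]
opening: 0.0001
grip_force: 0.0
```

```bash
python3 - <<'E'
from h import *
ctrl.get_image('wrist');wlook({'red':((260,120,380,270),.039)})
a=ctrl.get_image('wrist')['img']; cv2.imwrite('pics/w3.png',a[:,:,::-1])
E
```

```text
7.35 [0.5407435  0.24622068 0.13028559] [ 3.13169809 -0.22946735 -0.00513106] [ 0.64091553 -0.36903626 -0.00187217] 321.27424307611676 203.49243616863998
red [315.4 213.5] 1235 [0.5436 0.2497 0.039 ] [ 0.26 -0.4   9.13]
```

View pics/w3.png

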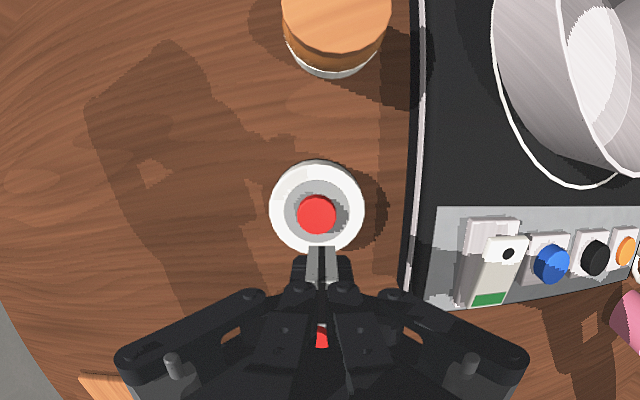

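The red button is at (316,214), just ahead of the shut fingertips, and the jar and hob are clear. Moving down.

Emit:
servo_tool --increments '[[[0, 0.2, -0.3, 3, 0], [0, 0.2, -0.3, 5.5, 0], [0, 0.2, -0.3, 6.6, 0], [0, 0.2, -0.3, 6.6, 0], [0, 0.2, -0.3, 6.6, 0]]]'

```text
t: 7.95
tool_pos: [0.5451, 0.2504, 0.0675]
tool_rot: [-3.133, 0.228, -0.002]
contact_force: [-1.1, -0.1, 0.5]
opening: -0.0005
grip_force: 0.0
```

```bash
python3 - <<'E'
from h import *
wlook({'red':((260,180,380,300),.039)})
E
```

```text
8.0 [0.54547053 0.25065161 0.06810431] [-3.13227311  0.22740135 -0.00418366] [-0.28079837  0.93452988  0.75693177] 321.27424307611676 203.49243616863998
red [323.7 242. ] 724 [0.5531 0.2481 0.039 ] [0.78 0.15 2.91]
```

Emit:
servo_tool --increments '[[[0, 0, 0, 0.7, 0], [0, 0, 0, 1.2, 0], [0, 0, 0, 1.6, 0], [0, 0, 0, 1.7, 0], [0, 0, 0, 1.7, 0]]]'

```text
t: 8.55
tool_pos: [0.5453, 0.2508, 0.0519]
tool_rot: [-3.133, 0.227, -0.002]
contact_force: [-4.4, -1.0, 13.2]
opening: -0.0002
grip_force: 6.6
```

Emit:
servo_tool --increments '[[[0, 0, 0, 0, 0], [0, 0, 0, 0, 0], [0, 0, 0, 0, 0], [0, 0, 0, 0, 0]]]'

```text
t: 8.95
tool_pos: [0.5453, 0.2508, 0.0519]
tool_rot: [-3.133, 0.227, -0.002]
contact_force: [-3.8, -1.3, 12.2]
opening: 0.0003
grip_force: 6.4
```

Emit:
servo_tool --increments '[[[0, 0, 0, -1, 0], [0, 0, 0, -4, 0], [0, 0, 0, -8, 0], [0, 0, 0, -10, 0], [0, 0, 0, -10, 0]]]'

```text
t: 9.45
tool_pos: [0.5465, 0.2512, 0.1536]
tool_rot: [-3.131, 0.227, -0.01]
contact_force: [1.5, 0.3, -0.0]
opening: 0.0003
grip_force: 0.0
```

```bash
python3 - <<'E'
from h import *
ctrl.get_image('wrist');wlook({'red':((260,120,380,270),.039)})
a=ctrl.get_image('wrist')['img'][100:330]; s=ctrl.get_image('scene')['img'][100:340]
cv2.imwrite('pics/w4.png',np.vstack([a,s])[:,:,::-1])
E
```

```text
9.55 [0.54393637 0.25037332 0.14883458] [ 3.13317539e+00 -2.27027995e-01 -8.13368631e-04] [-0.24603938  0.41420757 -0.43034067] 321.27424307611676 203.49243616863998
red [321.9 209.5] 1049 [0.5434 0.2496 0.039 ] [-0.04  0.08 10.98]
```

View pics/w4.png

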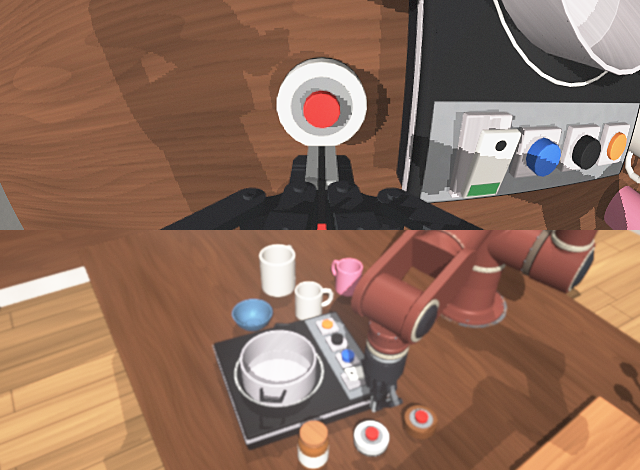

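The timer has not moved, its button is out, and everything else stands in place: rocker tilted on, orange key low, gripper clear.

```bash
python3 -c "
from station import ctrl
print(ctrl.finish_job())"
```

```text
the job is handed in; nothing more can be done
None
```

I pressed the rocker on, then the orange key down, then held the timer's button in for about half a second and let it go. Each went to its stop by force reading, nothing else looked moved, and I handed the job in at about 9.6 s; it returned no verdict.

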